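# Roll the specimen canister up the label reader's gutter and read it

## Robot

A 6-joint arm with a two-finger parallel gripper is mounted at the origin on a cart in front of the work surface, level with it; the furniture and walls round the work are solid. World frame = base frame: x ahead of the robot, y to its left, z up, the work surface at z = 0. Lengths are in m, angles in rad, forces in N, time in s.
With the tool pointing down it reaches from about 0.35 to 0.875 m from the base axis. Payload 15.5 kg.
Tool frame: the origin (TCP) lies midway between the tips of the shut fingers; the grasp point (between the pads) lies 19 mm behind it; z points along the fingers, y is the line along which they close (so a half turn about z gives the same grasp; the last joint's range is limited). The gripper opens to 85 mm and grips with 20 to 120 N. Pads are 22 mm wide; open, the fingers measure 114 mm over their backs; the gripper's body (76 mm by 85 mm) begins 54 mm behind the grasp point. The pads swing forward as they close: fully open they stand 13 mm farther back than shut.
Start: joints at [-1.397, 0.494, 1.345, -0, 1.302, -0.096], TCP at [0.166, -0.603, 0.231] pointing down, gripper open.
Joint ranges: [-2.91, 2.91], [-0.82, 2.16], [0.22, 2.67], [-1.22, 4.37], [0.12, 2.79], [-3.08, 3.08]. Speed limits (rad/s): [1.89, 1.89, 2.57, 3.01, 3.01, 3.01].

## Interface

Orientations are given as a unit quaternion [w, x, y, z].
In Python, from workcell import r gives the robot as it stands.
- The arm moves only by the tool play_rows, never from a script. Its argument "deltas" is text: rows parted by semicolons, each of 7 numbers parted by spaces: the shift along the tool's x, y, z in m, then the turn, a rotation vector about the tool's x, y, z in rad, then the gripper's target within -1 to 1 (shut at 1, half-way at 0, fully open at -1). In form: dx dy dz ax ay az jaw; .... A call has 1 to 20 rows; each row is the pose to reach, as a shift and turn from the pose commanded when the call began, along the tool's axes at that moment; what a row does not reach only later rows make up. A row lasts 1/8 s, in which the tool goes at most 62.5 mm and 10.7 degrees, less where a joint would pass 70% of its speed; a pose out of reach is approached as far as the arm can. A call with a gripper value outside its range is refused whole. The fingers move at their own pace and stop on an object; "grip_force" is the grip in N (left out, the last holds). Time passes only in rows, so rows that repeat a pose let the fingers close. It gives the time, the measured TCP pose, the force, the opening and the grip force at its end, in the units of the state.
- r.observe(): the state, without advancing time (a new reading comes with each control period).
- r.get_image(name): name is "scene" or "side" or "wrist"; returns (picture, depth): 400x640x3 uint8, red, green, blue; 400x640 float32, m along the optical axis (not along the pixel's ray), 0 where there is no reading.
- r.get_calibration(name): a dict with "fx", "fy", "cx", "cy" (pixels), "k1" (the pictures are not rectified: a ray, as slopes to the right and down, at radius r is drawn at 1 + k1 r^2 times it, then the intrinsics apply), "xyz" and "rotation" of the camera in the world. Camera axes: x right, y up, looking along -z (the intrinsics and any distortion apply to the point x, -y, -z); pixel columns grow to the right and rows downward; lengths in m; the calibration is good to about 2 mm. A picture is of the moment at which its call begins: read the wrist's pose just before it. get_calibration takes no time and is no camera call; for the wrist camera it gives the pose at the moment of the call.
- r.close_job(): hands the job in; it is judged then, once.
The state is a dict: "time": time; "joint_pos": joint angles; "dq": joint speeds; "joint_efforts": joint torques, N m; "position": TCP position; "tool_rot": TCP orientation; "ft_force": force on the tool from outside, world axes, zero at the start; "moment": the same for the moment, N m; "opening": finger opening in m; "gripper_force": force on a finger pad.
Only numpy, scipy, OpenCV 4.12 (cv2) and the standard library are available. Lean on these libraries where they do the work, as an engineer would, in place of code of your own. Each camera call takes 0.05 s, during which the arm holds its last target. There are 200 camera calls.

## Task

With the fingertips, push the red-capped specimen canister that lies at the foot of the label reader's sloped gutter up the slope, over the crest and into the pocket against the grey reader head, so that it stays there and does not roll back; do not lift it off the gutter. Then, with the canister seated, press the green button on top of the reader head all the way down and let it go. Do not press the button before the canister is seated, and leave the bottle, dish, marker and timer nearby where they are.

Things in the scene. Friction and masses are not known exactly. Their poses are not given: they have to be found in the camera images.
- reader: Label reader, fixed to the table: a sloped grey gutter between white cheeks leads up to a grey reader head. Origin on the table under its middle; x runs level from the gutter's foot to the head, y across, z up. Sizes below are mm in this frame. The head is a block x 70 to 128, y -55 to 55, top at z 84; its front face x = 70 is the stop. Cheeks 6 thick; beside the pocket their top is z 56.
- canister: Specimen canister: smooth plastic round can, 44 mm diameter, 84 long, white with a paper label and a red screw cap, 60 to 130 g. It lies across the gutter and rolls freely. Origin mid-axis; y along the axis to the cap; x and z turn as it rolls. Starts resting on the foot lip, origin at x -90, z 38 of the reader. Let go on the slope, it rolls back to the foot. A few N move it.
- seat (a point): The canister's origin when seated against the reader head: x 48, y 0, z 55 mm in the reader's frame, axes as the reader's. It lies in a black-floored pocket 40 mm long (x 30 to 70), 7.5 mm below the crest, its floor leaning 4 degrees towards the head, so that a canister pushed over the crest drops in and stays.
- read_button (a joint): Travel of the green button, 0 (up) to 0.006 m (fully down); springs back, about 4 N at the bottom.
- read_button_top (a point): Centre of the top face of the round green push button (26 mm across, in a black collar) on top of the reader head; it is pressed straight down, 6 mm.
- foot (a point): Lower end of the gutter floor, mid-width: x -105, z 12 mm in the reader's frame. A white lip 6 mm thick closes the foot just behind this point (x -111 to -105), top at z 21; behind the lip is only the table, with room for fingers.
- crest (a point): Upper edge of the sloped floor, marked by a thin yellow line, mid-width: x 30, z 41 mm in the reader's frame; beyond it the floor steps down into the pocket.
- oil_bottle: Bystander: small brown dropper bottle with black cap, 29 mm across, 91 mm high, standing; origin in the middle of its underside.
- petri_dish: Bystander: clear petri dish, 59 mm across, 14 mm high; origin in the middle of its underside.
- marker: Bystander: marker pen lying flat, 131 mm long along its y axis, 16 mm high; origin in the middle of its underside.
- timer: Bystander: white timer with coloured buttons, 62 x 62 x 20 mm; origin in the middle of its underside.
- gutter_floor: The sloped gutter floor as a frame: origin in mid-slope, on its surface (x -37.5, z 26 mm of the reader); it rises straight at 12 degrees from foot to crest, 90 mm wide between cheeks that stand at most 16 mm above it; x up the slope, y across, z square to the floor. The canister's axis rides 22 mm above it.

How it is judged:
On the way, in this order (a step that is already met when the one before it is completed fails the run):
1. the canister has dropped into the pocket against the reader head (x of canister in the frame of seat between -0.006 and 0.004 m and z of canister in the frame of seat between -0.004 and 0.004 m and y of canister in the frame of seat between -0.01 and 0.01 m and angle between the y axis of canister and the y axis of reader, either way round below 0.12 rad), for 0.3 s.
2. with the canister seated, the green button is pressed down (all of step 1 and value of joint read_button above 0.0045 m), for 0.04 s.
At the end, for the whole second after the job is handed in: The canister lies at rest in the pocket against the reader head (axis within 4 mm of the seat in height and 6 mm along the gutter, 10 mm across, within 0.12 rad of square), and the green button has been pressed at least 4.5 mm down after that and is up again (all of step 1 and linear speed of canister below 0.02 m/s and value of joint read_button below 0.0015 m); the robot touches nothing.
It fails at once if the canister is lifted more than 13 mm off the line of the gutter floor (z of canister in the frame of gutter_floor above 0.035 m).
It fails at once if the button is pressed before the canister is seated (value of joint read_button above 0.003 m and not (x of canister in the frame of seat between -0.006 and 0.004 m and z of canister in the frame of seat between -0.004 and 0.004 m and y of canister in the frame of seat between -0.01 and 0.01 m and angle between the y axis of canister and the y axis of reader, either way round below 0.12 rad)).
It fails at once if the bottle, dish, marker or timer is moved more than 20 mm (distance of any of oil_bottle, petri_dish, marker, timer from where it was at the start of the episode above 0.02 m).
It also fails if it takes over 43 s, if anything falls off the work surface, if the arm or the gripper's body presses on something with over 40 N, if the wrist force passes 120 N, or if a joint passes its speed limit or range.

## Working session

There is one attempt and no reset: what is moved stays moved. The work goes in short steps, Python scripts to look and compute and a tool call to move; the robot and the scene stay as the last step left them, time stands still between calls to the robot, and variables do not carry over. Pictures are saved under pics/ and viewed, at most 10 in all, crops included, and the job is handed in when it is done.

Besides the shell and the picture viewer there is one more tool, called after "Call:" by a JSON object that holds its "name" and its "arguments". play_rows: Moves the arm, as the interface text tells. Its arguments: {"type":"object","properties":{"deltas":{"type":"string"},"grip_force":{"type":"number"}},"required":["deltas"]}

```bash
mkdir -p pics
cat > h.py <<'E'
import numpy as np, cv2
from workcell import r
def grab(n):
    c=r.get_calibration(n); im,d=r.get_image(n); return im,d,c
def R(c):
    q=np.array(c["rotation"],float)
    if q.shape==(3,3): return q
    from scipy.spatial.transform import Rotation as S
    return S.from_quat([q[1],q[2],q[3],q[0]]).as_matrix()
def rays(c,uv):
    uv=np.asarray(uv,float).reshape(-1,1,2)
    K=np.array([[c["fx"],0,c["cx"]],[0,c["fy"],c["cy"]],[0,0,1]])
    p=cv2.undistortPoints(uv,K,np.array([c["k1"],0,0,0.]))[:,0]
    return np.c_[p[:,0],-p[:,1],-np.ones(len(p))]   # camera axes, depth 1
def onplane(c,uv,z):
    d=rays(c,uv)@R(c).T; o=np.array(c["xyz"]); t=(z-o[2])/d[:,2]; return o+t[:,None]*d
def withdepth(c,uv,dep):
    return np.array(c["xyz"])+(rays(c,uv)*np.asarray(dep).reshape(-1,1))@R(c).T
E
python3 - <<'E'
from h import *
print(r.observe())
for n in("scene","side"):
    im,d,c=grab(n); print(n,c); np.savez(f"pics/{n}0.npz",im=im,d=d); cv2.imwrite(f"pics/{n}0.png",im[:,:,::-1])
E
```

```text
{'time': 0.0, 'joint_pos': array([-1.39749392e+00,  4.94193523e-01,  1.34617092e+00,  1.39997578e-05,
        1.30252557e+00, -9.54978389e-02]), 'dq': array([ 0.00040314,  0.00090443,  0.00081576,  0.00010442, -0.00067054,
        0.00019671]), 'joint_efforts': array([-5.87681163e-03, -8.82164383e+01, -3.83869278e+01, -1.60826727e-05,
        1.03037190e-02,  8.80110747e-05]), 'position': array([ 0.16592555, -0.60216797,  0.23068036]), 'tool_rot': array([-6.48448279e-04,  9.90981931e-01,  1.33993998e-01, -1.84854509e-05]), 'ft_force': array([ 0.29574044, -0.68529723, -0.32160229]), 'moment': array([ 0.02197662, -0.00759173, -0.03051655]), 'gripper_force': 0.0, 'opening': 0.08549387194033561}
scene {'fx': 368.9747076766043, 'fy': 368.9747076766043, 'cx': 313.75687570539554, 'cy': 199.16402848609118, 'k1': -0.03604003516447592, 'xyz': array([0.13488243, 0.12910577, 0.73697187]), 'rotation': array([-0.39663857, -0.15289802,  0.30488974,  0.85225717])}
side {'fx': 447.2150863362712, 'fy': 447.2150863362712, 'cx': 315.4413676098837, 'cy': 209.71727807121468, 'k1': 0.03433059316198375, 'xyz': array([ 0.32099863, -0.92840904,  0.70534642]), 'rotation': array([ 0.88715335,  0.43065549, -0.07347743, -0.14864676])}
```

View pics/scene0.png

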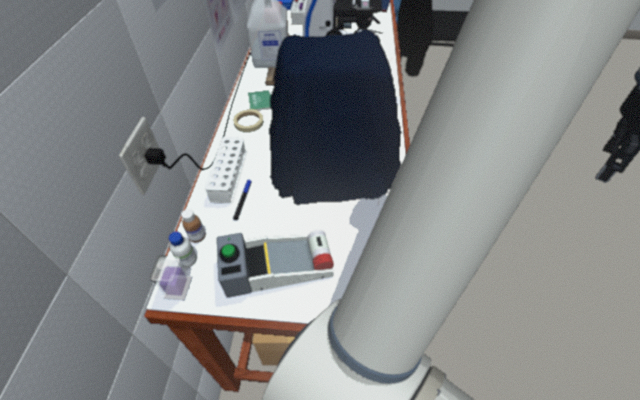

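View pics/side0.png

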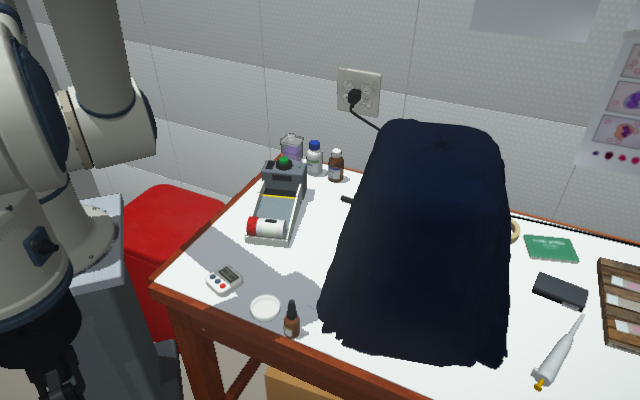

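Scene view: reader with green button near (229,251), yellow crest line near (267,258), red cap near (322,262). Side view: button (284,162), crest (280,197), cap (252,227). The timer (225,280), dish (265,307) and bottle (291,318) are in the side view too, and a big dark solid object stands at right.

Run:
```python
from h import *
P={}
for n,box in(("scene",(200,300,220,350)),("side",(140,260,230,320))):
    z=np.load(f"pics/{n}0.npz"); im,d=z["im"],z["d"]; c=r.get_calibration(n)
    hsv=cv2.cvtColor(im,cv2.COLOR_RGB2HSV); H,S,V=[hsv[...,i].astype(int) for i in range(3)]
    m0=np.zeros(d.shape,bool); m0[box[0]:box[1],box[2]-5:box[3]]=1
    for nm,m in(("green",(H>45)&(H<80)&(S>120)),("yellow",(H>20)&(H<35)&(S>120)),("red",((H<8)|(H>172))&(S>130))):
        m=m&m0&(d>0); v,u=np.nonzero(m); uv=np.c_[u,v]
        if len(u)<5: print(n,nm,len(u)); continue
        p=withdepth(c,uv,d[m]); P[n,nm]=p
        print(n,nm,len(u),"uv",uv.mean(0).round(1),"mean",p.mean(0).round(4),"min",p.min(0).round(3),"max",p.max(0).round(3))
        if nm=="yellow":
            w=p[:,:2]-p[:,:2].mean(0); _,s,vt=np.linalg.svd(w); print("  dir",vt[0],"on z=.041",onplane(c,[uv.mean(0)],.041).round(4), "half", np.ptp(w@vt[0]))
        if nm=="green": print("  on z=.092",onplane(c,[uv.mean(0)],.092).round(4))
    # all points
    v,u=np.nonzero(d>0); p=withdepth(c,np.c_[u,v],d[d>0]); print(n,"table z med",np.median(p[(abs(p[:,2])<.02)&(p[:,0]>.2),2]))
    dark=(im.max(2)<70)[d>0]; q=p[dark&(p[:,2]>.03)&(p[:,0]>.2)&(p[:,0]<1)&(p[:,1]<.6)&(p[:,1]>-.6)]
    for lo in(.03,.1,.2,.3): 
        s=q[(q[:,2]>lo)]; 
        if len(s): print("dark>",lo,np.percentile(s,[1,99],0).round(3).tolist(),len(s))
c=r.get_calibration("side")
for nm,uv,zz in(("timer",(225,280),.02),("dish",(265,307),.014),("bottle base",(291,334),0),("bottle top",(292,303),.091)): print(nm,onplane(c,[uv],zz).round(3))
c=r.get_calibration("scene"); print("marker",onplane(c,[(248,182),(236,218)],.01).round(3))
im=cv2.imread("pics/scene0.png"); a=cv2.resize(im[215:315,190:350],None,fx=4.5,fy=4.5,interpolation=2); cv2.imwrite("pics/crop.png",a)
```

```text
scene green 141 uv [227.9 250.6] mean [0.5606 0.0178 0.1004] min [0.549 0.002 0.091] max [0.58  0.03  0.107]
  on z=.092 [[0.5662 0.0163 0.092 ]]
scene yellow 67 uv [266.4 257.7] mean [ 0.5321 -0.0488  0.0375] min [ 0.498 -0.068  0.035] max [ 0.565 -0.031  0.042]
  dir [-0.88378861  0.46788641] on z=.041 [[ 0.5298 -0.0477  0.041 ]] half 0.075091315966337
scene red 138 uv [322.  259.2] mean [ 0.443  -0.1328  0.0536] min [ 0.427 -0.152  0.043] max [ 0.457 -0.115  0.059]
scene table z med -0.0020291941881417364
dark> 0.03 [[0.521, -0.48, 0.032], [0.8, 0.039, 0.351]] 19357
dark> 0.1 [[0.534, -0.483, 0.104], [0.8, 0.039, 0.352]] 15955
dark> 0.2 [[0.553, -0.492, 0.202], [0.798, 0.044, 0.353]] 10929
dark> 0.3 [[0.579, -0.511, 0.301], [0.802, -0.26, 0.356]] 5215
side green 66 uv [283.6 160.4] mean [0.5621 0.0104 0.1039] min [ 0.551 -0.006  0.087] max [0.598 0.025 0.11 ]
  on z=.092 [[0.5669 0.029  0.092 ]]
side yellow 56 uv [277.7 196. ] mean [ 0.5275 -0.048   0.0412] min [ 0.49  -0.069  0.038] max [ 0.564 -0.028  0.044]
  dir [ 0.8856592  -0.46433585] on z=.041 [[ 0.5276 -0.0478  0.041 ]] half 0.08464512868711403
side red 266 uv [248.9 210.6] mean [ 0.4502 -0.0614  0.0301] min [ 0.401 -0.162 -0.003] max [0.601 0.208 0.063]
side table z med 0.0004378923392568401
dark> 0.03 [[0.219, -0.594, 0.033], [0.809, 0.01, 0.598]] 38572
dark> 0.1 [[0.217, -0.592, 0.104], [0.813, 0.002, 0.601]] 32304
dark> 0.2 [[0.214, -0.593, 0.202], [0.819, 0.012, 0.604]] 23264
dark> 0.3 [[0.21, -0.597, 0.301], [0.824, -0.039, 0.606]] 12927
timer [[ 0.355 -0.267  0.02 ]]
dish [[ 0.416 -0.357  0.014]]
bottle base [[ 0.449 -0.424  0.   ]]
bottle top [[ 0.452 -0.428  0.091]]
marker [[ 0.772 -0.153  0.01 ]
 [ 0.69  -0.063  0.01 ]]
```

View pics/crop.png

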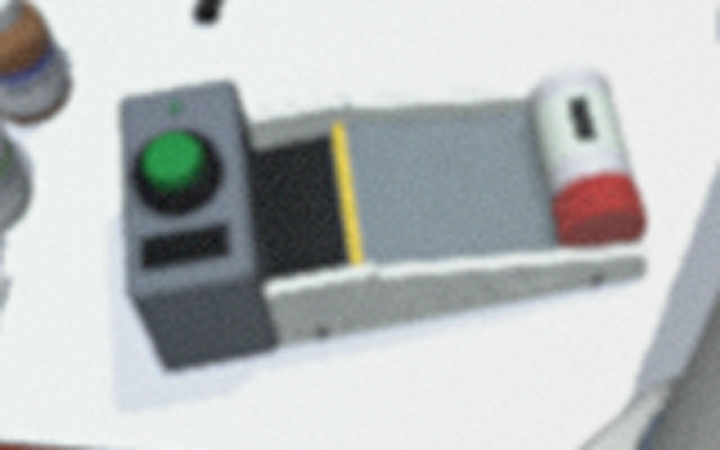

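Run:
```python
from h import *
C=np.array([.5287,-.048]); U=np.array([.466,.885]); Y=np.array([-.885,.466])
for n in("scene","side"):
    z=np.load(f"pics/{n}0.npz"); im,d=z["im"],z["d"]; c=r.get_calibration(n)
    v,u=np.nonzero(d>0); p=withdepth(c,np.c_[u,v],d[d>0])
    s=p[(p[:,2]>.03)&(p[:,2]<.4)&(p[:,0]>.4)&(p[:,0]<.9)]
    if n=="scene": s=s[s[:,0]>.45]
    f=np.c_[(s[:,:2]-C)@U+.03,(s[:,:2]-C)@Y,s[:,2]]
    for a in np.arange(-.26,.16,.06):
        q=f[(abs(f[:,0]-a)<.03)&(f[:,1]<-.06)&(f[:,1]>-.4)]
        if len(q)>20: print(n,"reader x",a.round(2),"obst y near edge",np.percentile(q[:,1],97).round(3),"z",np.percentile(q[:,2],[5,95]).round(2))
    g=np.c_[(p[:,:2]-C)@U+.03,(p[:,:2]-C)@Y,p[:,2]]
    h=g[(abs(g[:,1])<.05)&(g[:,0]>.06)&(g[:,0]<.14)&(g[:,2]>.07)&(g[:,2]<.095)]; print("head top",len(h),np.percentile(h[:,0],[3,97]).round(3),np.percentile(h[:,1],[3,97]).round(3),np.median(h[:,2]).round(3))
o=r.observe(); 
from scipy.spatial.transform import Rotation as S
q=o["tool_rot"]; M=S.from_quat([q[1],q[2],q[3],q[0]]).as_matrix(); print(M.round(3))
for x in(-.140,):
    w=np.r_[C+U*(x-.03),.15]; print(w,(M.T@(w-o["position"])).round(4))
```

```text
scene reader x -0.26 obst y near edge -0.157 z [0.05 0.33]
scene reader x -0.2 obst y near edge -0.159 z [0.06 0.35]
scene reader x -0.14 obst y near edge -0.167 z [0.06 0.35]
scene reader x -0.08 obst y near edge -0.18 z [0.05 0.33]
scene reader x -0.02 obst y near edge -0.199 z [0.04 0.2 ]
scene reader x 0.04 obst y near edge -0.329 z [0.04 0.05]
scene reader x 0.1 obst y near edge -0.211 z [0.04 0.05]
scene reader x 0.16 obst y near edge -0.104 z [0.04 0.35]
head top 989 [0.074 0.128] [-0.046  0.047] 0.082
side reader x -0.26 obst y near edge -0.162 z [0.08 0.34]
side reader x -0.2 obst y near edge -0.181 z [0.16 0.35]
side reader x -0.14 obst y near edge -0.204 z [0.26 0.35]
side reader x -0.08 obst y near edge -0.193 z [0.18 0.34]
side reader x 0.16 obst y near edge -0.105 z [0.04 0.38]
head top 553 [0.07  0.123] [-0.047  0.047] 0.084
[[ 0.964  0.266 -0.   ]
 [ 0.266 -0.964  0.001]
 [ 0.    -0.001 -1.   ]]
[ 0.44948 -0.19845  0.15   ] [ 0.3806 -0.3139  0.0811]
```

Call:
{"name": "play_rows", "arguments": {"deltas": "0.038 -0.031 0 0 0 -0.08 0; 0.076 -0.063 0 0 0 -0.16 0; 0.114 -0.094 0 0 0 -0.24 0; 0.152 -0.126 0 0 0 -0.33 0; 0.19 -0.157 0 0 0 -0.41 0; 0.229 -0.188 0 0 0 -0.49 0; 0.267 -0.22 0 0 0 -0.57 0; 0.305 -0.251 0 0 0 -0.65 0; 0.343 -0.283 0.02 0 0 -0.74 0; 0.381 -0.314 0.05 0 0 -0.817 0; 0.381 -0.314 0.08 0 0 -0.817 0; 0.381 -0.314 0.08 0 0 -0.817 0; 0.381 -0.314 0.08 0 0 -0.817 0"}}

```text
time: 1.72
position: [0.45, -0.1992, 0.1521]
tool_rot: [0.0, 0.856, 0.516, 0.0]
ft_force: [-0.2, 0.0, 0.4]
opening: 0.0424
gripper_force: 0.0
```

Call:
{"name": "play_rows", "arguments": {"deltas": "0 0 0.04 0 0 0 0; 0 0 0.08 0 0 0 0; 0 0 0.11 0 0 0 0; 0 0 0.127 0 0 0 0; 0 0 0.127 0 0 0 0; 0 0 0.127 0 0 0 0"}}

```text
time: 2.48
position: [0.4505, -0.1994, 0.0255]
tool_rot: [0.001, 0.856, 0.516, 0.0]
ft_force: [-0.6, -0.2, 0.5]
opening: 0.0429
gripper_force: 0.0
```

Run:
```python
from h import *
im,d,c=grab("side"); im2,_,_=grab("wrist")
a=cv2.resize(im[120:300,180:400],(733,600),interpolation=2); cv2.imwrite("pics/s1.png",a[:,:,::-1]); cv2.imwrite("pics/w1.png",im2[:,:,::-1])
```

```text
(no output)
```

View pics/s1.png

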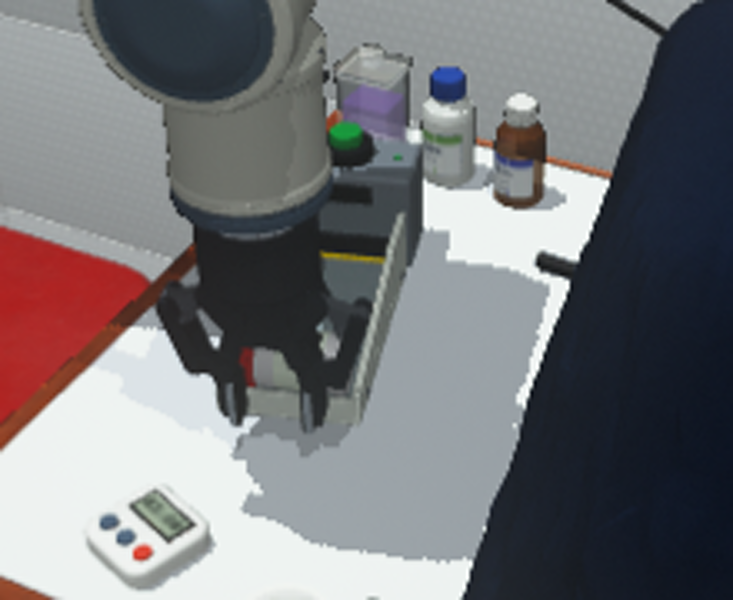

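View pics/w1.png

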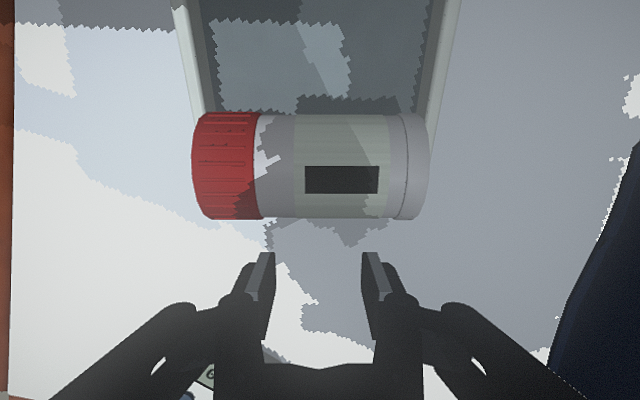

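Wrist view: the canister spans columns 192–428, square to the tool, with the fingertips at columns 265 and 370. The side view shows the tips just behind the lip. Next I push up the slope.

Call:
{"name": "play_rows", "arguments": {"deltas": "0.008 0 0 0 0 0 0; 0.014 0 0 0 0 0 0; 0.02 0 -0.001 0 0 0 0; 0.026 0 -0.002 0 0 0 0; 0.032 0 -0.0035 0 0 0 0; 0.038 0 -0.005 0 0 0 0; 0.044 0 -0.006 0 0 0 0; 0.05 0 -0.0075 0 0 0 0; 0.056 0 -0.0085 0 0 0 0; 0.062 0 -0.01 0 0 0 0; 0.068 0 -0.011 0 0 0 0; 0.074 0 -0.0125 0 0 0 0; 0.08 0 -0.0135 0 0 0 0; 0.08 0 -0.0135 0 0 0 0"}}

```text
time: 4.32
position: [0.4875, -0.1275, 0.0379]
tool_rot: [0.0, 0.856, 0.517, 0.0]
ft_force: [0.3, -0.2, 0.4]
opening: 0.0429
gripper_force: 0.0
```

Run:
```python
from h import *
print(r.observe()["ft_force"])
im2,_,_=grab("wrist"); cv2.imwrite("pics/w2.png",im2[:,:,::-1])
```

```text
[ 0.26338991 -0.20300438  0.3727974 ]
```

View pics/w2.png

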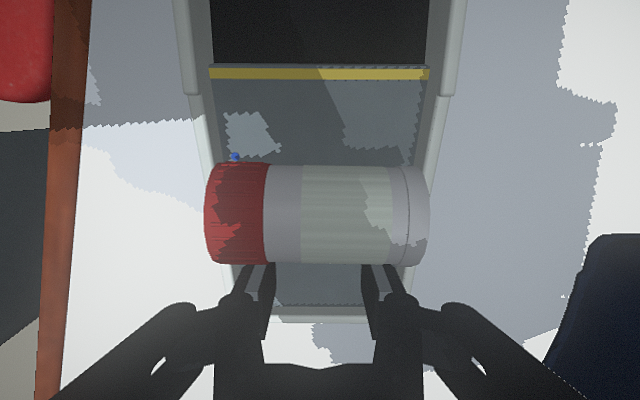

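The canister is rolling square up the slope ahead of both tips (rows 163–263), and the crest line is at row 74.

Call:
{"name": "play_rows", "arguments": {"deltas": "0.006 0 -0.001 0 0 0 0; 0.012 0 -0.0025 0 0 0 0; 0.018 0 -0.004 0 0 0 0; 0.024 0 -0.005 0 0 0 0; 0.03 0 -0.0065 0 0 0 0; 0.036 0 -0.0075 0 0 0 0; 0.042 0 -0.009 0 0 0 0; 0.048 0 -0.010 0 0 0 0; 0.053 0 -0.0115 0 0 0 0; 0.058 0 -0.0125 0 0 0 0; 0.063 0 -0.0135 0 0 0 0; 0.068 0 -0.0145 0 0 0 0; 0.072 0 -0.0145 0 0 0 0; 0.072 0 -0.0145 0 0 0 0; 0.072 0 -0.0145 0 0 0 0"}}

```text
time: 6.25
position: [0.5207, -0.0642, 0.0522]
tool_rot: [-0.0, 0.856, 0.517, -0.0]
ft_force: [-0.4, 0.7, -0.4]
opening: 0.0427
gripper_force: 0.0
```

Run:
```python
from h import *
im2,_,_=grab("wrist"); cv2.imwrite("pics/w3.png",im2[:,:,::-1])
```

```text
(no output)
```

View pics/w3.png

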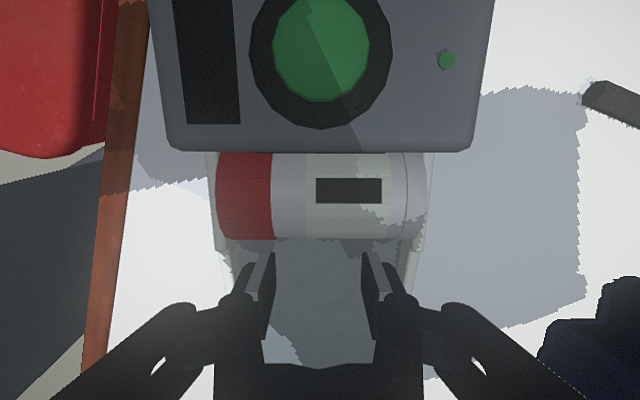

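The canister has dropped into the pocket against the head (rows 153–240) and sits clear of the fingers, with the button at about (321,48). I'll back off, rise, shut the fingers and measure.

Call:
{"name": "play_rows", "arguments": {"deltas": "-0.015 0 0 0 0 0 0; -0.02 0 -0.03 0 0 0 0; -0.02 0 -0.08 0 0 0 1; -0.02 0 -0.12 0 0 0 1; 0 0 -0.12 0 0 0 1; 0 0 -0.12 0 0 0 1; 0 0 -0.12 0 0 0 1; 0 0 -0.12 0 0 0 1"}}

```text
time: 7.3
position: [0.5202, -0.0647, 0.1718]
tool_rot: [-0.0, 0.856, 0.516, -0.0]
ft_force: [-0.6, -0.2, 0.2]
opening: -0.0002
gripper_force: 0.0
```

Run:
```python
from h import *
from scipy.spatial.transform import Rotation as S
C=np.array([.5287,-.048]); U=np.array([.466,.885]); Y=np.array([-.885,.466])
F=lambda p: np.c_[(p[:,:2]-C)@U+.03,(p[:,:2]-C)@Y,p[:,2]]
o=r.observe(); q=o["tool_rot"]; M=S.from_quat([q[1],q[2],q[3],q[0]]).as_matrix()
for n in ("wrist","scene"):
    im,d,c=grab(n); cv2.imwrite(f"pics/{n}4.png",im[:,:,::-1])
    hsv=cv2.cvtColor(im,cv2.COLOR_RGB2HSV); H,Sx,V=[hsv[...,i].astype(int) for i in range(3)]
    v,u=np.nonzero(d>0); p=withdepth(c,np.c_[u,v],d[d>0]); f=F(p)
    near=(abs(f[:,1])<.06)&(f[:,0]>0)&(f[:,0]<.14)
    g=((H>45)&(H<80)&(Sx>120))[d>0]&near&(abs(f[:,1])<.02)
    print(n,"green",g.sum(),p[g].mean(0).round(4),"zmax",np.percentile(p[g,2],[10,50,95]).round(4),"reader",f[g].mean(0).round(4))
    w=p[g&(p[:,2]>np.percentile(p[g,2],50)-.003)].mean(0); print(" toptarget",w.round(4),"tool delta",(M.T@(w-o["position"])).round(4))
    k=near&(f[:,0]<.068)&(f[:,2]>.066)&(abs(f[:,1])<.045)
    print(" can crown",k.sum(),f[k].mean(0).round(4),f[k].min(0).round(4),f[k].max(0).round(4))
    cap=near&(((H<8)|(H>172))&(Sx>130))[d>0]; print(" cap",f[cap].min(0).round(3),f[cap].max(0).round(3))
print(o["position"],o["opening"])
```

```text
wrist green 215 [0.5611 0.0137 0.1052] zmax [0.1043 0.1052 0.1066] reader [9.970e-02 1.000e-04 1.052e-01]
 toptarget [0.5611 0.0137 0.1052] tool delta [ 0.0884 -0.0004  0.0665]
 can crown 36784 [ 0.0249 -0.0006  0.2152] [ 0.    -0.045  0.066] [0.0679 0.045  0.2633]
 cap [0.033 0.019 0.06 ] [0.072 0.039 0.076]<stdin>:12: RuntimeWarning: Mean of empty slice.
  ret = um.true_divide(
Traceback (most recent call last):
IndexError: index -1 is out of bounds for axis 0 with size 0
```

View pics/wrist4.png

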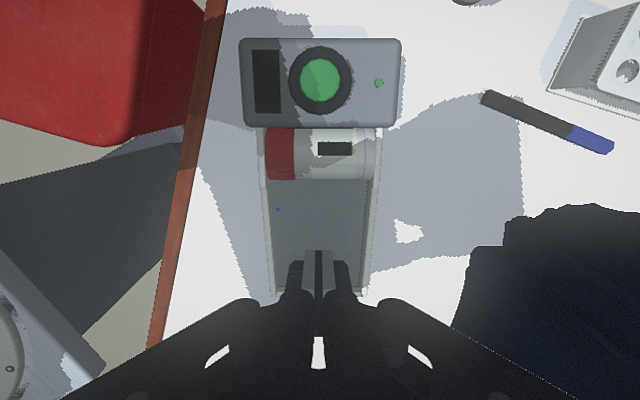

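The canister is still seated (rows 128–180); the button is at (321,80), which puts its top at z 0.105 and reader x 100, y 0. Next I press.

Call:
{"name": "play_rows", "arguments": {"deltas": "0.03 0 0 0 0 0 1; 0.06 0 0 0 0 0 1; 0.088 0 0.02 0 0 0 1; 0.088 0 0.045 0 0 0 1; 0.088 0 0.058 0 0 0 1; 0.088 0 0.064 0 0 0 1; 0.088 0 0.067 0 0 0 1; 0.088 0 0.069 0 0 0 1; 0.088 0 0.071 0 0 0 1; 0.088 0 0.071 0 0 0 1; 0.088 0 0.071 0 0 0 1"}}

```text
time: 8.78
position: [0.562, 0.0136, 0.1015]
tool_rot: [0.0, 0.856, 0.517, 0.0]
ft_force: [-0.5, -2.4, 4.0]
opening: -0.0001
gripper_force: 1.6
```

Call:
{"name": "play_rows", "arguments": {"deltas": "0 0 0.001 0 0 0 1; 0 0 0.002 0 0 0 1; 0 0 0.002 0 0 0 1; 0 0 0.002 0 0 0 1"}}

```text
time: 9.28
position: [0.5621, 0.0136, 0.0998]
tool_rot: [0.0, 0.856, 0.517, 0.0]
ft_force: [-2.6, -2.7, 14.2]
opening: 0.0
gripper_force: 6.9
```

The force is 14 N against about 4 N for the spring, so the button is bottomed. Now I release it and retreat.

Call:
{"name": "play_rows", "arguments": {"deltas": "0 0 -0.004 0 0 0 1; 0 0 -0.015 0 0 0 1; 0 0 -0.05 0 0 0 1; -0.04 0 -0.09 0 0 0 1; -0.09 0 -0.09 0 0 0 1; -0.09 0 -0.09 0 0 0 1; -0.09 0 -0.09 0 0 0 1"}}

```text
time: 10.15
position: [0.52, -0.0657, 0.1895]
tool_rot: [-0.0, 0.856, 0.516, 0.0]
ft_force: [-0.6, 0.4, -0.6]
opening: -0.0
gripper_force: 0.0
```

Run:
```python
from h import *
C=np.array([.5287,-.048]); U=np.array([.466,.885]); Y=np.array([-.885,.466])
F=lambda p: np.c_[(p[:,:2]-C)@U+.03,(p[:,:2]-C)@Y,p[:,2]]
im,d,c=grab("wrist"); cv2.imwrite("pics/w5.png",im[:,:,::-1])
hsv=cv2.cvtColor(im,cv2.COLOR_RGB2HSV); H,Sx,V=[hsv[...,i].astype(int) for i in range(3)]
v,u=np.nonzero(d>0); f=F(withdepth(c,np.c_[u,v],d[d>0]))
near=(f[:,2]<.12)&(f[:,2]>.04)&(f[:,0]>0)&(f[:,0]<.14)
g=near&((H>45)&(H<80)&(Sx>120))[d>0]&(abs(f[:,1])<.015); print("green z",np.median(f[g,2]))
for y in(-.03,0,.03):
    k=near&(abs(f[:,1]-y)<.01)&(f[:,0]<.066)&(f[:,0]>.03)&(f[:,2]>.06); z=f[k]
    # circle of radius .022: fit axis from crown points
    A=np.c_[2*z[:,0],2*z[:,2],np.ones(len(z))]; s=np.linalg.lstsq(A,z[:,0]**2+z[:,2]**2,rcond=None)[0]; print(y,len(z),"axis",s[:2].round(4),"rad",np.sqrt(s[2]+s[0]**2+s[1]**2).round(4))
o=r.observe(); print(o["position"],o["ft_force"])
```

```text
green z 0.10545712014712924
-0.03 971 axis [0.0511 0.055 ] rad 0.02
0 959 axis [0.0513 0.0551] rad 0.0199
0.03 964 axis [0.0513 0.0545] rad 0.021
[ 0.52010105 -0.06534159  0.1893494 ] [-0.87126921 -0.50499714 -0.76191454]
```

View pics/w5.png

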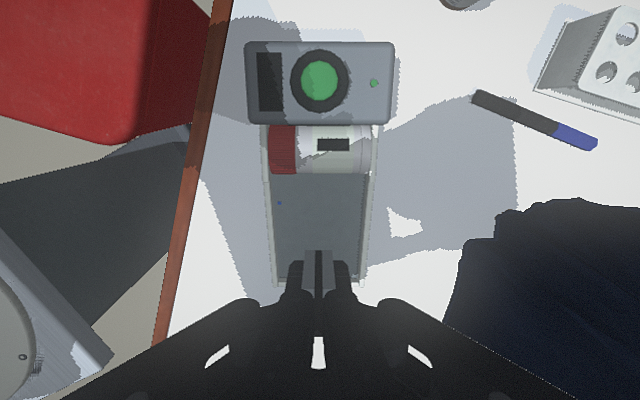

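The canister is seated: axis height 0.055, square, and against the head within my frame error (rows 124–174). The button at (319,80) is back up. I'm handing the job in.

```bash
python3 -c "
from workcell import r
print(r.close_job())"
```

```text
the job is handed in; nothing more can be done
None
```

I pushed the canister over the crest into the pocket, where it stayed seated, then pressed the green button to its stop and let it spring back; the job was handed in at about 10 s, with no verdict returned.

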